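# Load the cleaning-tool panel

### The job

Fit out the slatwall panel that lies on the bench: put the bottle brush, the squeegee, the crevice tool and the dispenser each into the holder whose outline matches it, right on the outline and the same way round (bristles, blade, slim tip and blue cap point away from the robot), lying fully down on its plate between the clips. Let go of everything, and leave the latch box and the amber bottle where they are.

Things in the scene. Friction and masses are not known exactly. Their poses are not given: they have to be found in the camera images.
- brush: Bamboo bottle brush with cream bristles, 160 mm long along x, 36 mm wide and high at both ends. Loose, lying flat. Origin: on the underside, at the place to grip (near its balance point); z up; bristle head at +x (x 30 to 80 mm), square bamboo butt at x -80 to -64 mm. Between them a round handle of 22 mm diameter, its axis 18 mm above the underside. 50 to 95 g.
- squeegee: Pink plastic T-shaped squeegee, 147 mm long along x. Loose, lying flat. Origin: on the underside, at the place to grip (near its balance point); z up; handle 24 mm wide and 22 mm high from x -85 to 30 mm; crossbar 110 mm long along y at x 30 to 50 mm, 20 mm high, then a black blade to x 62 mm. 65 to 125 g.
- crevice_tool: Slim chrome vacuum crevice tool, 155 mm long along x. Loose, lying flat. Origin: on the underside, at the place to grip (near its balance point); z up; flat body 24 mm wide and 18 mm high from x -30 mm to its tip at x 75 mm; round collar of 30 mm diameter at x -80 to -25 mm. 90 to 165 g.
- dispenser: Closed transparent tablet dispenser lying on its back, white and green tablets inside, blue cap at its +x end; 100 mm long along x, 46 mm wide, 40 mm high. Loose, lying flat. Origin: on the underside, at the place to grip (near its balance point); z up; origin at the middle of its length. 120 to 220 g.
- brush_holder: Holder with the tan outline of the bottle brush (wide bristle end towards +x). Fixed white plate, 6 mm, on a 12 mm panel: things rest 18 mm above the table. Origin: plate underside; the seated thing has its origin at (-30, 0, 6) mm here and its x axis along this x. Rigid flared clip prongs, 10 mm wide, 25 mm high, at x -75 (28 mm apart below, 45 at the top) and x 25 mm (42, 59).
- squeegee_holder: Holder with the pink T-shaped outline of the squeegee (crossbar towards +x). Fixed white plate, 6 mm, on a 12 mm panel: things rest 18 mm above the table. Origin: plate underside; the seated thing has its origin at (-30, 0, 6) mm here and its x axis along this x. Rigid flared clip prongs, 10 mm wide, 25 mm high, at x -98 and -66 mm (30 mm apart below, 47 at the top).
- crevice_holder: Holder with the dark grey outline of the crevice tool (slim tip towards +x). Fixed white plate, 6 mm, on a 12 mm panel: things rest 18 mm above the table. Origin: plate underside; the seated thing has its origin at (-30, 0, 6) mm here and its x axis along this x. Rigid flared clip prongs, 10 mm wide, 25 mm high, at x -85 (36 mm apart below, 53 at the top) and x 20 mm (30, 47).
- dispenser_holder: Holder with the light blue rectangular outline of the dispenser (dark blue cap end at +x). Fixed white plate, 6 mm, on a 12 mm panel: things rest 18 mm above the table. Origin: plate underside; the seated thing has its origin at (-30, 0, 6) mm here and its x axis along this x. Rigid flared clip prongs, 10 mm wide, 25 mm high, at x -66 and 6 mm (52 mm apart below, 69 at the top).
- latch_box: Bystander: small closed grey hinged box with an orange lid and a black latch, 104 x 89 mm, 50 mm high, loose. Origin: centre of its underside. Leave alone.
- bottle: Bystander: closed amber bottle, 64 mm diameter, 130 mm high, standing loose. Origin: centre of its underside. Leave alone.
Mind the look-alikes: they are no part of the job. Leave any green or yellow look-alike of the squeegee alone.

How it is judged:
At the end, for the whole second after the job is handed in: Each of the four things rests in its own holder: its origin within 12 mm along and 10 mm across of the place marked by the outline, flat on the plate (height within 4 mm, tilt under 0.1 rad), its axis within 0.15 rad of the outline's and pointing the same way, and at rest (x of brush in the frame of brush_holder between -0.042 and -0.018 m and y of brush in the frame of brush_holder between -0.01 and 0.01 m and z of brush in the frame of brush_holder between 0.002 and 0.01 m and x of brush_holder in the frame of brush above 0 m and angle between the x axis of brush and the x axis of brush_holder, either way round below 0.15 rad and angle between each of brush, squeegee, crevice_tool, dispenser's own z axis and vertical below 0.1 rad and linear speed of each of brush, squeegee, crevice_tool, dispenser below 0.02 m/s and angular speed of each of brush, squeegee, crevice_tool, dispenser below 0.2 rad/s and x of squeegee in the frame of squeegee_holder between -0.042 and -0.018 m and y of squeegee in the frame of squeegee_holder between -0.01 and 0.01 m and z of squeegee in the frame of squeegee_holder between 0.002 and 0.01 m and x of squeegee_holder in the frame of squeegee above 0 m and angle between the x axis of squeegee and the x axis of squeegee_holder, either way round below 0.15 rad and x of crevice_tool in the frame of crevice_holder between -0.042 and -0.018 m and y of crevice_tool in the frame of crevice_holder between -0.01 and 0.01 m and z of crevice_tool in the frame of crevice_holder between 0.002 and 0.01 m and x of crevice_holder in the frame of crevice_tool above 0 m and angle between the x axis of crevice_tool and the x axis of crevice_holder, either way round below 0.15 rad and x of dispenser in the frame of dispenser_holder between -0.042 and -0.018 m and y of dispenser in the frame of dispenser_holder between -0.01 and 0.01 m and z of dispenser in the frame of dispenser_holder between 0.002 and 0.01 m and x of dispenser_holder in the frame of dispenser above 0 m and angle between the x axis of dispenser and the x axis of dispenser_holder, either way round below 0.15 rad); the robot touches nothing.
It fails at once if the latch box is pushed or lifted more than 20 mm from its place (distance of latch_box from where it was at the start of the episode above 0.02 m).
It fails at once if the amber bottle is pushed or lifted more than 20 mm from its place (distance of bottle from where it was at the start of the episode above 0.02 m).
It also fails if it takes over 112 s, if anything falls off the work surface, if the arm or the gripper's body presses on something with over 40 N, if the wrist force passes 120 N, or if a joint passes its speed limit or range.

### The arm

A 6-joint arm with a two-finger parallel gripper is mounted at the origin on the work surface. World frame = base frame: x ahead of the robot, y to its left, z up, the work surface at z = 0. Lengths are in m, angles in rad, forces in N, time in s.
With the tool pointing down it reaches from about 0.25 to 0.775 m from the base axis. Payload 8.9 kg.
Tool frame: the origin (TCP) lies on the front face of the gripper's body, between the roots of the fingers; the fingertips stand arm.tips_ahead ahead of it and the grasp point (between the pads) lies 54 mm ahead of it (arm.tips_ahead is the distance from the TCP to the fingertips, in m); z points along the fingers, y is the direction in which the jaws open and shut (so a half turn about z gives the same grasp; the last joint's range is limited). The gripper opens to 85 mm and grips with 20 to 120 N. Pads are 22 mm wide; open, the fingers measure 114 mm over their backs; the gripper's body (76 mm by 85 mm) begins 54 mm behind the grasp point. The pads swing forward as they close: fully open they stand 13 mm farther back than shut.
Start: joints at [-1.367, 0.291, -0.153, 1.127, 0, 1.431], TCP at [0.176, -0.494, 0.304] pointing down, gripper open.
Joint ranges: [-2.52, 2.52], [-0.91, 1.74], [-1.3, 1.37], [-1.96, 2.02], [-1.52, 1.47], [-3.14, 3.14]. Speed limits (rad/s): [2.22, 2.22, 2.79, 3.14, 3.14, 3.14].

### API

Orientations are given as a unit quaternion [x, y, z, w].
In Python, from station import arm gives the robot as it stands. Calls block until the motion is done:
- arm.move_pose(position, orientation): joint-space move of the TCP to a pose.
- arm.move_linear(position, rotation=None, rate=0.15): straight line of the TCP; rotation=None keeps the orientation; rate is the mean speed in m/s.
- arm.set_joints(angles): joint-space move.
- arm.move_gripper(opening, strength=None): finger opening in m; strength is the grip in N (None keeps the last); returns when the fingers have stopped.
- arm.sleep(seconds).
- arm.ik(position, orientation): joint angles nearest the present ones, or None.
- arm.get_state(): the state.
- arm.capture(name): name is "scene" or "top"; returns a dict with "color" (420x560x3 uint8, red, green, blue), "fovy" (degrees; the focal length in pixels is half the picture's height over the tangent of half this angle, whatever the lens; pixels are square), "cx", "cy" (the principal point, pixels), "origin" and "orientation" of the camera in the world. Camera axes: x right, y down, z forward; pixel columns grow to the right and rows downward; lengths in m; the calibration is good to about 2 mm. A picture is of the moment at which its call begins. There is no depth.
A pose or a line that the arm cannot do raises arm.PlanningError and nothing moves.
- arm.close_job(): hands the job in, once; it reports no verdict.
The state is a dict: "time": time; "joint_positions": joint angles; "qd": joint speeds; "joint_torque": joint torques, N m; "tcp_pos": TCP position; "eef_rot": TCP orientation; "wrist_force": force on the tool from outside, world axes, zero at the start; "moment": the same for the moment, N m; "grip_width": finger opening in m.
Only numpy, scipy, OpenCV 4.12 (cv2) and the standard library are available. Lean on these libraries where they do the work, as an engineer would, in place of code of your own. Each camera call takes 0.05 s, during which the arm holds its last target.

## Working session

There is one attempt and no reset: what is moved stays moved. The work goes in short steps, each a Python script; the robot and the scene stay as the last script left them, time stands still between calls to the robot, and variables do not carry over. Pictures are saved under pics/ and viewed, and the job is handed in when it is done.

```bash
mkdir -p pics; ls; python3 - <<'E'
from station import arm
import cv2
print(arm.get_state(), arm.tips_ahead)
for n in ("scene","top"):
    c=arm.capture(n); print(n,{k:v for k,v in c.items() if k!="color"})
    cv2.imwrite(f"pics/{n}0.png",c["color"][:,:,::-1])
E
```

```text
pics
{'time': 0.0, 'joint_positions': array([-1.36729028e+00,  2.91300251e-01, -1.54094848e-01,  1.12667474e+00,
        5.80978103e-06,  1.43149083e+00]), 'qd': array([-0.00073592,  0.00028735, -0.0004281 ,  0.00108656, -0.00014677,
       -0.00039412]), 'joint_torque': array([-2.75389230e-04, -5.37144756e+01,  3.31373477e+01,  1.58063538e-02,
       -4.15516015e-04,  1.37425252e-05]), 'tcp_pos': array([ 0.17640852, -0.49413452,  0.3033336 ]), 'eef_rot': array([ 9.85345762e-01,  1.70567655e-01, -1.75331520e-05, -6.36521570e-04]), 'wrist_force': array([ 0.24503792,  0.3066648 , -0.24184176]), 'moment': array([ 0.00747926,  0.01127358, -0.02179829]), 'grip_width': 0.0857646138086599} 0.0726
scene {'fovy': 51.965090438811195, 'cx': 283.11701366180847, 'cy': 204.75832223257106, 'origin': array([ 1.20591689, -0.58092154,  1.3286017 ]), 'orientation': array([ 0.8487737 ,  0.41887384, -0.14214998, -0.28969172])}
top {'fovy': 42.807595494442914, 'cx': 284.74011221826527, 'cy': 206.05579231939475, 'origin': array([0.30575283, 0.05205641, 1.81251961]), 'orientation': array([ 0.70985348, -0.70369383,  0.02199788, -0.0209553 ])}
```

View pics/scene0.png

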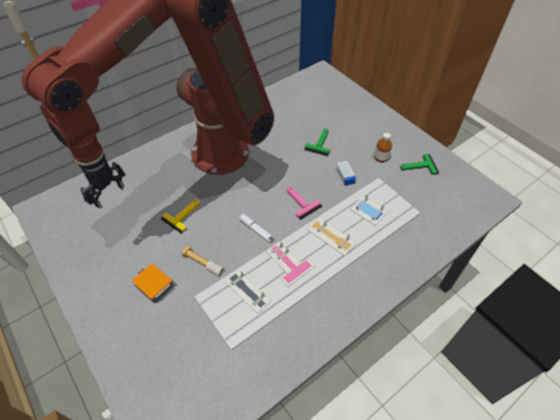

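View pics/top0.png

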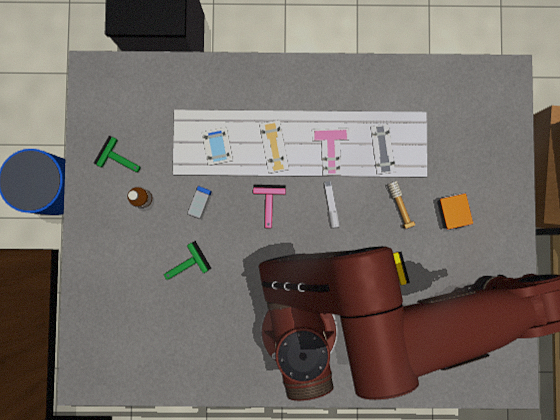

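The top view (up = +x, left = +y) shows the panel with its four holders in rows 110–175. The tools lie in the row below it. I'll look at enlarged crops.

```bash
python3 - <<'E'
import cv2
im=cv2.imread("pics/top0.png")
def crop(n,x0,y0,w,h,s=10):
    c=cv2.resize(im[y0:y0+h,x0:x0+w],None,fx=s,fy=s,interpolation=cv2.INTER_CUBIC)
    for i in range(0,w,10): cv2.line(c,(i*s,0),(i*s,h*s),(0,0,0),1); cv2.putText(c,str(x0+i),(i*s+2,10),0,.4,(0,0,255),1)
    for i in range(0,h,10): cv2.line(c,(0,i*s),(w*s,i*s),(0,0,0),1); cv2.putText(c,str(y0+i),(2,i*s+12),0,.4,(0,0,255),1)
    cv2.imwrite(f"pics/{n}.png",c)
crop("h1",200,115,80,60); crop("h2",250,115,80,60) ; crop("h3",310,115,80,60)
crop("h4",350,115,80,60)
crop("o1",180,180,80,50); crop("o2",240,180,60,55); crop("o3",310,175,50,60); crop("o4",380,175,50,60)
E
```

```text
(no output)
```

View pics/h1.png

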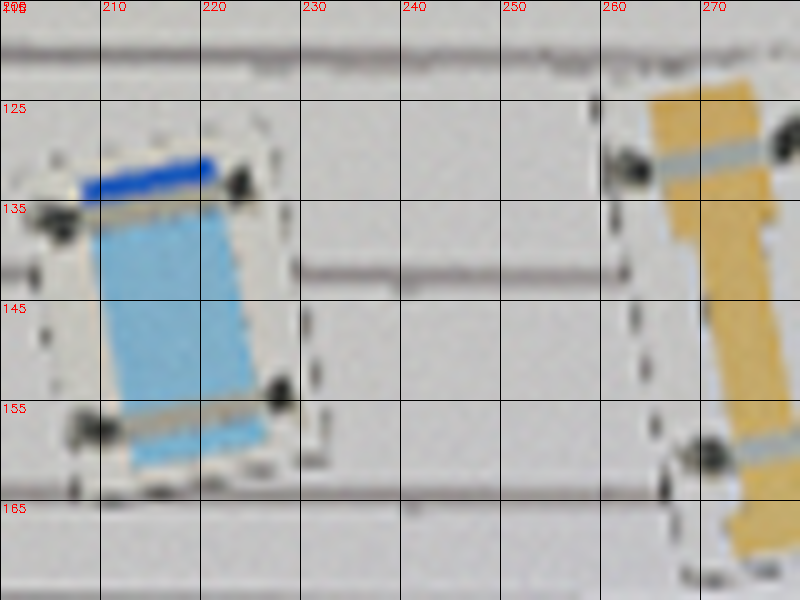

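View pics/h3.png

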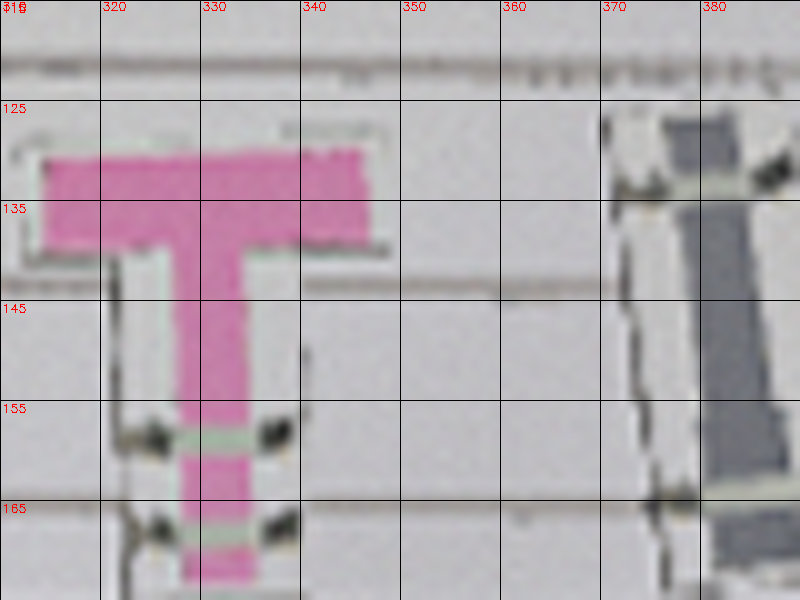

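View pics/o1.png

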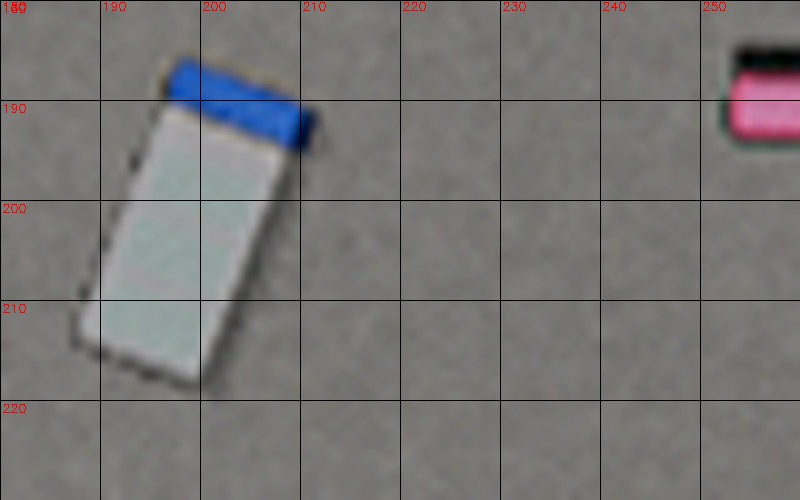

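View pics/o2.png

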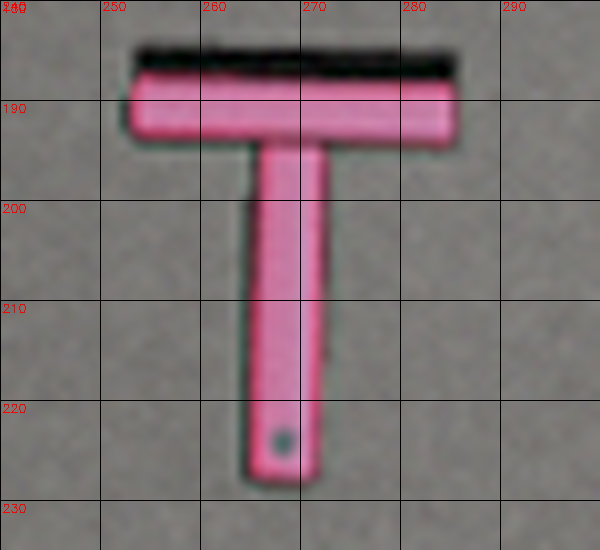

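View pics/o3.png

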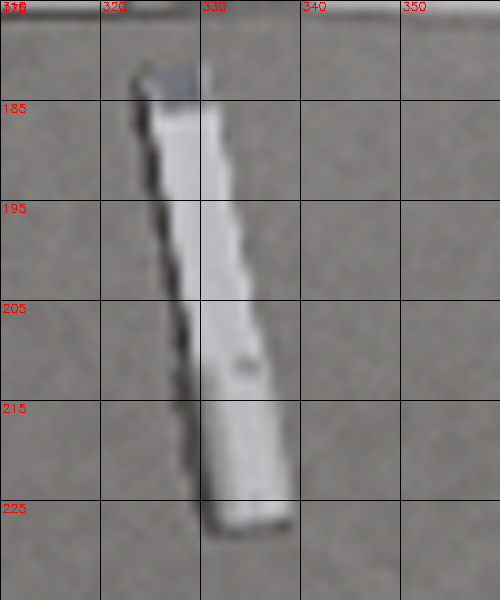

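View pics/o4.png

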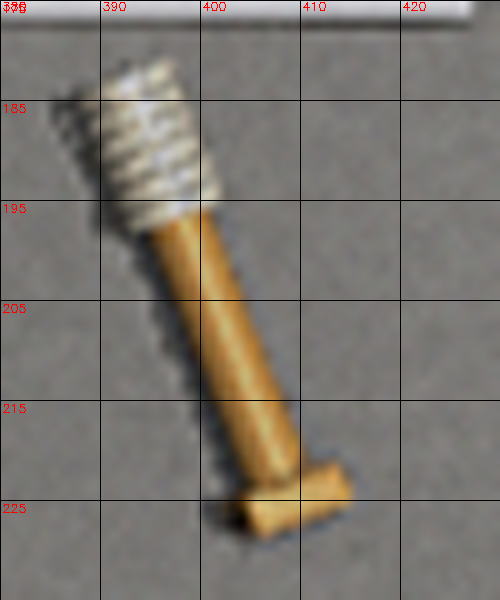

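View pics/h2.png

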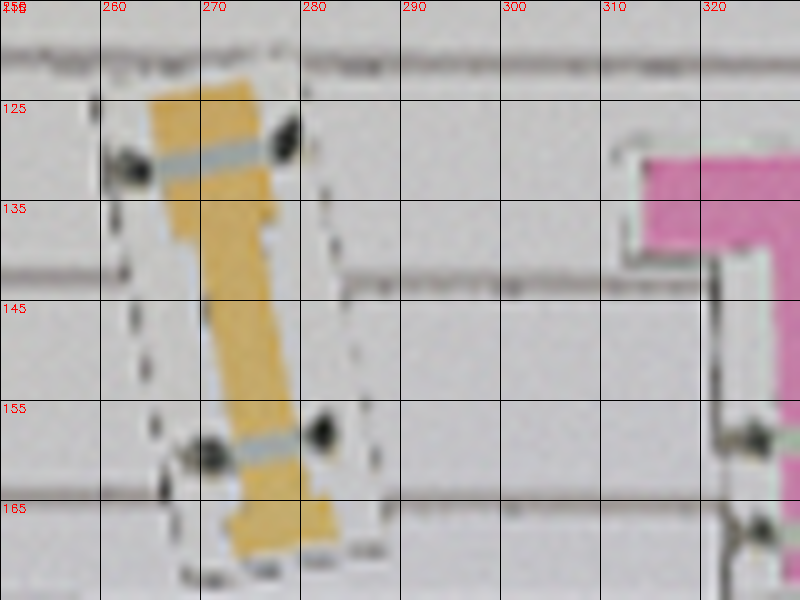

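View pics/h4.png

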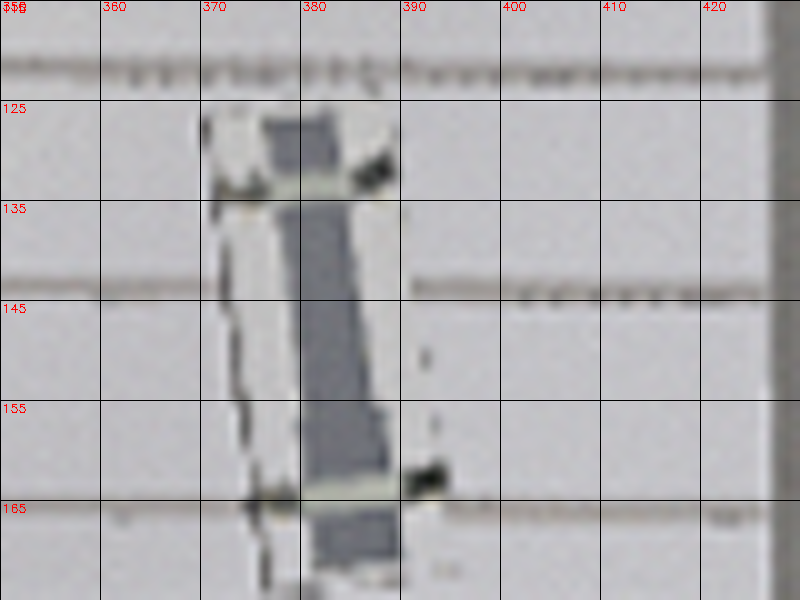

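The holders run, left to right, dispenser (u≈217), brush (274), squeegee (331), crevice (382). The loose tools run dispenser (199,202), pink squeegee (268,205), crevice (332,205), brush (402,205). I'll fit planar poses to the corner readings and cross-check them in the scene camera.

```bash
cat > h.py <<'E'
import numpy as np, cv2, json
from scipy.optimize import least_squares
from scipy.spatial.transform import Rotation as R
CAM={'scene':dict(fovy=51.965090438811195,cx=283.11701366180847,cy=204.75832223257106,origin=[1.20591689,-0.58092154,1.3286017],orientation=[0.8487737,0.41887384,-0.14214998,-0.28969172]),
'top':dict(fovy=42.807595494442914,cx=284.74011221826527,cy=206.05579231939475,origin=[0.30575283,0.05205641,1.81251961],orientation=[0.70985348,-0.70369383,0.02199788,-0.0209553])}
def proj(cam,P):
    c=CAM[cam]; f=210/np.tan(np.radians(c['fovy']/2))
    q=R.from_quat(c['orientation']).inv().apply(np.atleast_2d(P)-np.array(c['origin']))
    return np.c_[c['cx']+f*q[:,0]/q[:,2], c['cy']+f*q[:,1]/q[:,2]]
def world(pose,L):
    x,y,a=pose; L=np.atleast_2d(L).astype(float)
    return np.c_[x+np.cos(a)*L[:,0]-np.sin(a)*L[:,1], y+np.sin(a)*L[:,0]+np.cos(a)*L[:,1], L[:,2]]
def fit(L,uv,cam='top',x0=(.4,0,0)):
    L=np.array(L)/1000.; uv=np.array(uv)
    s=least_squares(lambda p:(proj(cam,world(p,L))-uv).ravel(),x0,loss='soft_l1')
    return s.x, (proj(cam,world(s.x,L))-uv)
E
cat > meas.py <<'E'
from h import *
D={}
# fit frame = object origin frame (holders: seat frame), z world mm; uv crop labels
D['dispenser_seat']=([[50,23,18],[50,-23,18],[-50,-23,18],[-50,23,18]],[[208.2,133.0],[221.2,130.7],[226.7,159.2],[213.3,162.0]])
D['brush_seat']=([[80,18,18],[80,-18,18],[-80,-18,18],[-80,18,18]],[[264.9,124.9],[275.3,123],[284,169],[273.5,170.8]])
D['squeegee_seat']=([[62,55,18],[62,-55,18],[30,55,18],[30,-55,18],[-85,12,18],[-85,-12,18]],[[314.3,130.9],[346.4,130.0],[314.3,139.8],[347,139.2],[328.2,173],[335.8,173]])
D['crevice_seat']=([[75,12,18],[75,-12,18],[-80,15,18],[-80,-15,18]],[[376.5,126.9],[383.1,126.5],[381.5,172.2],[390,171]])
D['dispenser']=([[50,23,38],[50,-23,38],[-50,-23,38],[-50,23,38]],[[197.3,185.8],[211,190.7],[200.2,218.3],[188.2,213.5]])
D['squeegee']=([[62,55,12],[62,-55,12],[30,55,18],[30,-55,18],[-85,12,20],[-85,-12,20]],[[253.3,184.6],[285.4,185.2],[253,194],[285.5,194.7],[265,228.3],[271.8,228.3]])
D['crevice']=([[75,12,18],[75,-12,18],[-80,15,15],[-80,-15,15]],[[324.5,181.8],[331,181.0],[330.4,228],[339,227.2]])
D['brush']=([[80,0,30],[30,0,30],[-64,18,36],[-64,-18,36],[-80,-18,36],[-80,18,36]],[[393.2,182.2],[397.6,196.3],[404.2,225.2],[413.8,221.2],[415.4,224.7],[406.3,229.0]])
P={}
for k,(L,uv) in D.items():
    p,r=fit(L,np.array(uv)-0.5)
    P[k]=p.tolist(); print(k,np.round(p,4),'rms px',round(float(np.sqrt((r**2).sum(1).mean())),2))
json.dump(P,open('poses.json','w'))
im=cv2.imread('pics/scene0.png'); s=4; x0,y0,w,h=170,140,230,190
for k,(L,uv) in D.items():
    L=np.array(L)/1000.
    if k.startswith('crev'): L=np.array([[75,12,15],[75,-12,15],[-80,-15,15],[-80,15,15]])/1000
    if k=='crevice_seat':L[:,2]=.018
    if 'squee' in k:
        z=.018 if 'seat' in k else .02
        L=np.array([[62,55,0],[62,-55,0],[30,-55,0],[30,-12,0],[-85,-12,0],[-85,12,0],[30,12,0],[30,55,0]])/1000; L[:,2]=z
    if k=='brush': L=np.array([[80,18,18],[80,-18,18],[-80,-18,18],[-80,18,18]])/1000
    D[k]=L
big=cv2.resize(im[y0:y0+h,x0:x0+w],None,fx=s,fy=s,interpolation=cv2.INTER_CUBIC)
for k,L in D.items():
    q=((proj('scene',world(P[k],L))+.5-[x0,y0])*s).round().astype(int)
    cv2.polylines(big,[q],True,(0,255,0),1)
cv2.imwrite('pics/ov1.png',big[:,:460]); cv2.imwrite('pics/ov2.png',big[:,400:])
E
python3 meas.py
```

```text
dispenser_seat [0.6172 0.281  0.1977] rms px 0.18
brush_seat [0.6166 0.0882 0.1939] rms px 0.12
squeegee_seat [ 0.6135 -0.1031  0.0386] rms px 0.34
crevice_seat [ 0.6148 -0.2776  0.1282] rms px 0.28
dispenser [ 0.4262  0.3357 -0.3332] rms px 0.6
squeegee [ 0.426   0.1046 -0.0109] rms px 0.23
crevice [ 0.4259 -0.1042  0.1535] rms px 0.41
brush [ 0.4235 -0.3379  0.3709] rms px 0.6
```

View pics/ov1.png

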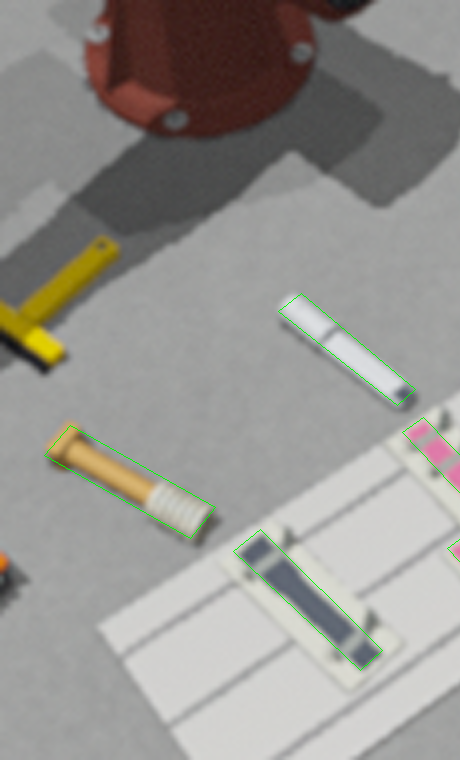

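View pics/ov2.png

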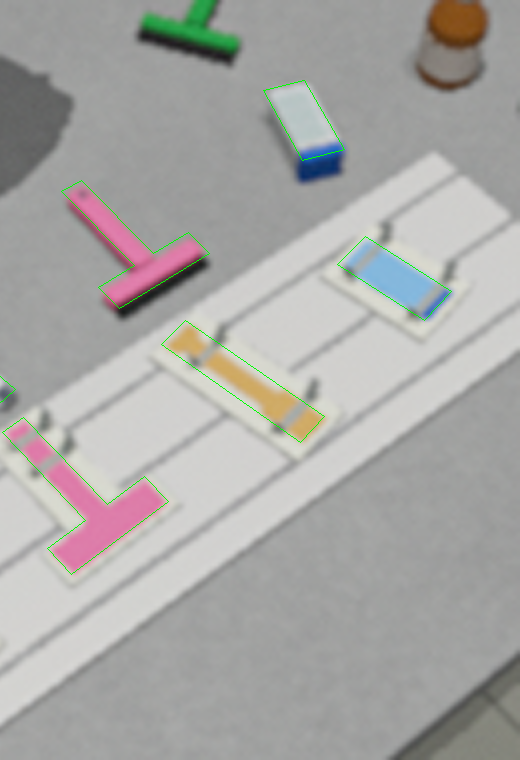

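The top-camera fits reproject onto the scene camera within about 1 px, so the poses hold. I'll start with the brush.

```bash
cat >> h.py <<'E'
def q_of(a):
    q=(R.from_euler('z',a+np.pi)*R.from_matrix(np.diag([1,-1,-1]))).as_quat()
    return q
def st(arm,m=''):
    s=arm.get_state(); print(m,'t',round(s['time'],2),'tcp',np.round(s['tcp_pos'],4),'F',np.round(s['wrist_force'],1),'w',round(s['grip_width'],4))
    return s
def snap(arm,n,name,x0=0,y0=0,w=560,h=420,s=1):
    c=arm.capture(n)['color'][:,:,::-1]
    cv2.imwrite(f'pics/{name}.png',cv2.resize(c[y0:y0+h,x0:x0+w],None,fx=s,fy=s,interpolation=cv2.INTER_CUBIC))
E
python3 - <<'E'
from station import arm
from h import *
P=json.load(open('poses.json'))
x,y,a=P['brush']
for k,(X,Y,A) in P.items():
    for z in (.076,.2):
        j=arm.ik([X,Y,z],q_of(A)); print(k,z,None if j is None else np.round(j,2))
arm.move_pose([x,y,.14],q_of(a)); st(arm)
arm.move_gripper(.06); s=st(arm); print(arm.tips_ahead)
arm.move_linear([x,y,.077],rate=.15); st(arm)
snap(arm,'scene','g0',150,200,120,120,6)
E
```

```text
dispenser_seat 0.076 [0.32 0.76 0.01 0.82 0.   0.12]
dispenser_seat 0.2 [0.32 0.65 0.14 1.07 0.   0.12]
brush_seat 0.076 [ 0.02  0.67 -0.17  0.72  0.   -0.17]
brush_seat 0.2 [ 0.02  0.54 -0.04  0.99  0.   -0.17]
squeegee_seat 0.076 [-0.28  0.67 -0.17  0.72  0.   -0.32]
squeegee_seat 0.2 [-0.28  0.54 -0.04  0.98  0.   -0.32]
crevice_seat 0.076 [-0.53  0.76 -0.    0.81  0.   -0.66]
crevice_seat 0.2 [-0.53  0.64  0.13  1.06  0.   -0.66]
dispenser 0.076 [ 0.53  0.56 -0.41  0.6   0.    0.87]
dispenser 0.2 [ 0.53  0.4  -0.28  0.89  0.    0.87]
squeegee 0.076 [ 0.07  0.42 -0.69  0.47  0.    0.08]
squeegee 0.2 [ 0.07  0.22 -0.54  0.8   0.    0.08]
crevice 0.076 [-0.41  0.42 -0.69  0.47  0.   -0.56]
crevice 0.2 [-0.41  0.22 -0.54  0.8   0.   -0.56]
brush 0.076 [-0.81  0.56 -0.41  0.6   0.   -1.18]
brush 0.2 [-0.81  0.4  -0.28  0.89  0.   -1.18]
 t 2.33 tcp [ 0.4235 -0.3382  0.1402] F [-0.8  0.1  0. ] w 0.0852
 t 2.7 tcp [ 0.4235 -0.338   0.14  ] F [ 0.6  0.4 -0.1] w 0.06
0.0726
 t 3.27 tcp [ 0.4237 -0.338   0.0773] F [ 0.5 -0.6  0.1] w 0.06
```

View pics/g0.png

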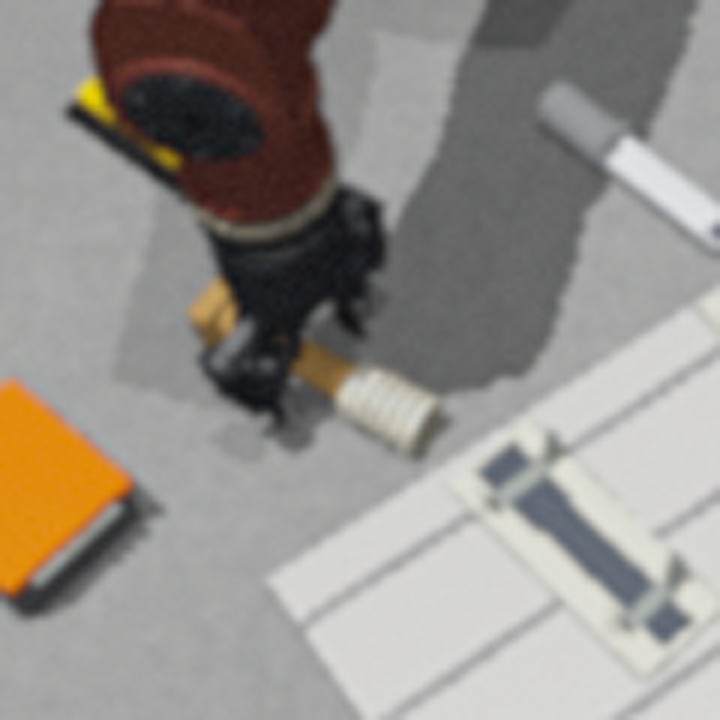

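The fingers straddle the brush handle (crop about (300,350)), and motions are quick. I'll grip, lift and look.

```bash
python3 - <<'E'
from station import arm
from h import *
P=json.load(open('poses.json'))
x,y,a=P['brush']
arm.move_gripper(.0,strength=40); st(arm,'gripped')
arm.move_linear([x,y,.18],rate=.15); st(arm,'up')
X,Y,A=P['brush_seat']
arm.move_pose([X,Y,.18],q_of(A)); st(arm,'over')
snap(arm,'scene','g1',200,160,200,140,4)
snap(arm,'top','g2',200,100,200,100,4)
E
```

```text
gripped t 3.75 tcp [ 0.4239 -0.3382  0.0779] F [-0.6  0.2  5.2] w 0.0209
up t 4.58 tcp [ 0.4232 -0.3375  0.1793] F [ 0.4  0.3 -0.7] w 0.0204
over t 6.29 tcp [0.6166 0.0872 0.1799] F [-0.2 -0.1 -0.5] w 0.0206
```

View pics/g1.png

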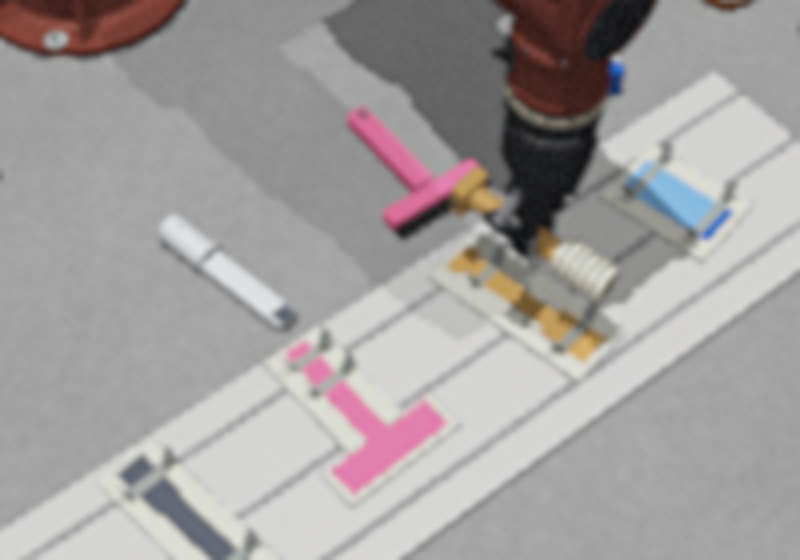

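View pics/g2.png

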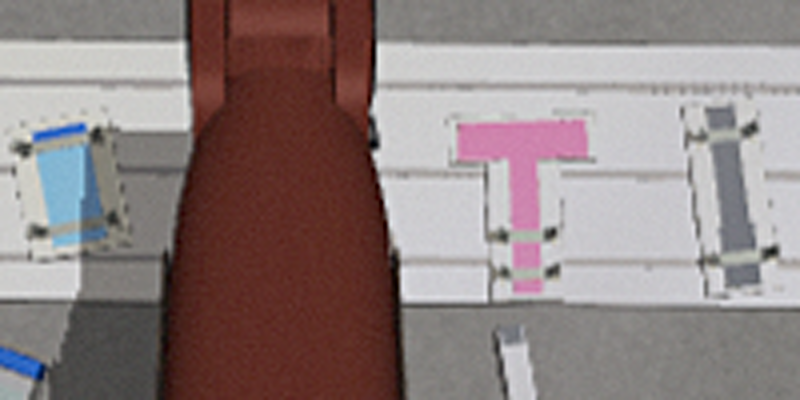

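The brush is held, level and parallel to its outline. Lowering it with a force check.

```bash
cat >> h.py <<'E'
def place(arm,key,ztcp,P):
    X,Y,A=P[key]
    arm.move_linear([X,Y,ztcp+.03],rate=.15); s0=st(arm,'pre')
    f0=s0['wrist_force'][2]
    z=ztcp+.03
    while z>ztcp-.003:
        z-= .005 if z>ztcp+.006 else .0015
        arm.move_linear([X,Y,z],rate=.08); s=arm.get_state()
        d=s['wrist_force']-s0['wrist_force']
        if np.linalg.norm(d)>4: print('contact',np.round(d,1)); break
    st(arm,'down')
def release(arm,P,key,w=.06):
    X,Y,A=P[key]
    z=arm.get_state()['tcp_pos'][2]
    arm.move_gripper(w); st(arm,'open')
    arm.move_linear([X,Y,.2],rate=.2)
E
python3 - <<'E'
from station import arm
from h import *
P=json.load(open('poses.json'))
place(arm,'brush_seat',.096,P)
snap(arm,'scene','g3',270,190,120,90,6)
E
```

```text
pre t 6.9 tcp [0.6167 0.0879 0.1263] F [-0.2  0.2 -1.1] w 0.0206
contact [-3.2 -0.1 10.8]
down t 9.15 tcp [0.6168 0.0882 0.0959] F [-3.4  0.2  9.7] w 0.0209
```

View pics/g3.png

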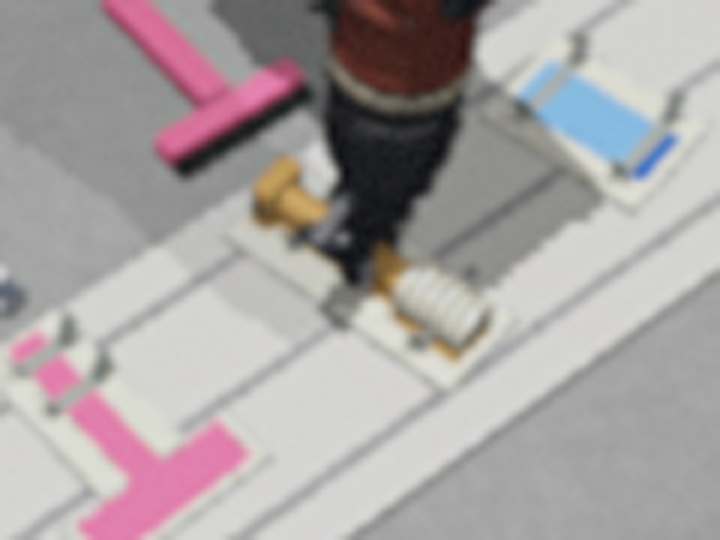

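Contact came at TCP z = 0.0959 m, and 0.0955 was expected for the plate. The brush sits between its clips. Releasing it.

```bash
python3 - <<'E'
from station import arm
from h import *
P=json.load(open('poses.json'))
release(arm,P,'brush_seat')
x,y,a=P['squeegee']
arm.move_pose([x,y,.14],q_of(a)); st(arm)
snap(arm,'scene','g4',270,190,120,90,6)
arm.move_linear([x,y,.0765],rate=.15)
arm.move_gripper(.0,strength=40); st(arm,'gripped')
arm.move_linear([x,y,.18],rate=.15); st(arm,'up')
X,Y,A=P['squeegee_seat']
arm.move_pose([X,Y,.18],q_of(A)); st(arm,'over')
snap(arm,'scene','g5',200,170,190,140,4)
E
```

```text
open t 9.66 tcp [0.6166 0.0882 0.0949] F [-0.4 -0.   0.2] w 0.06
 t 11.15 tcp [0.4269 0.1046 0.1399] F [1.5 0.5 0.7] w 0.0602
gripped t 12.19 tcp [0.4267 0.1046 0.0774] F [-0.8 -0.8  7.1] w 0.023
up t 13.03 tcp [0.4255 0.1045 0.1794] F [-0.2 -0.4 -2. ] w 0.0228
over t 14.12 tcp [ 0.6126 -0.102   0.1795] F [-0.7  0.7 -1.6] w 0.0231
```

View pics/g4.png

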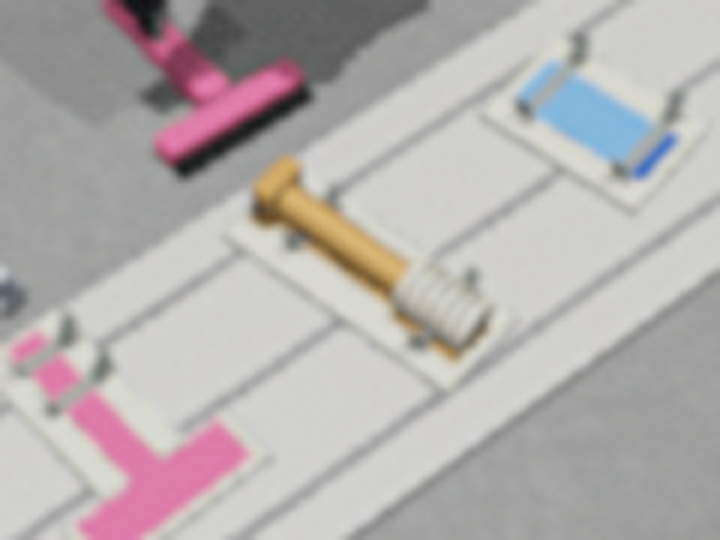

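View pics/g5.png

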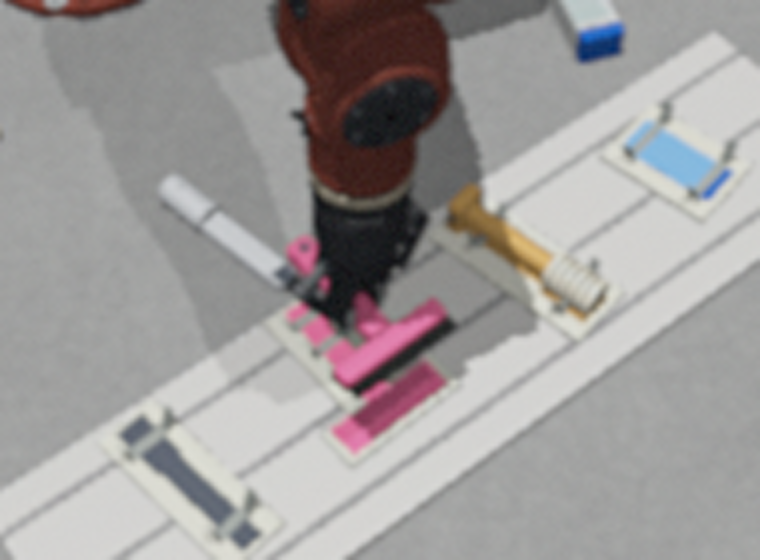

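The brush is seated between its clips. The squeegee is held over its outline, so I'll lower it.

```bash
python3 - <<'E'
from station import arm
from h import *
P=json.load(open('poses.json'))
place(arm,'squeegee_seat',.0945,P)
snap(arm,'scene','g6',225,205,120,90,6)
E
```

```text
pre t 14.68 tcp [ 0.6135 -0.1025  0.125 ] F [-0.2 -0.2 -0.4] w 0.0229
contact [-1.   0.5  5. ]
down t 16.68 tcp [ 0.6137 -0.1032  0.0955] F [-1.2  0.4  4.6] w 0.0234
```

View pics/g6.png

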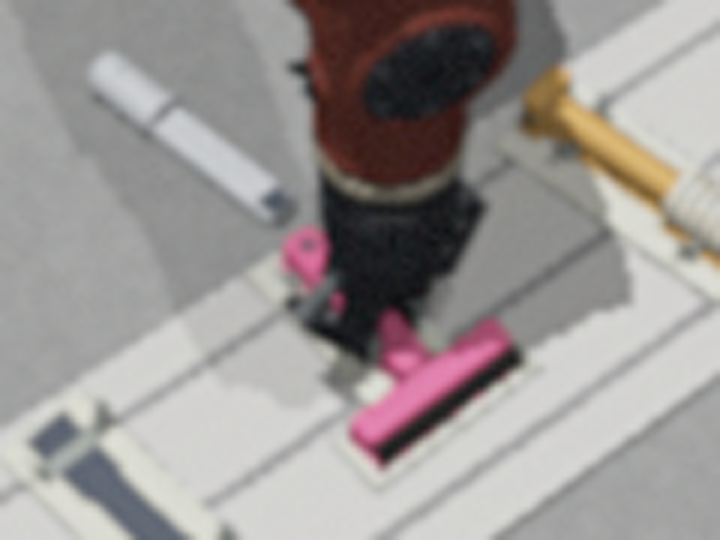

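The squeegee sits on its T outline, with contact at the expected height. I'll release it and pick the crevice tool. Its flat body is 18 mm high, and the collar starts 25 mm behind the origin.

```bash
python3 - <<'E'
from station import arm
from h import *
P=json.load(open('poses.json'))
release(arm,P,'squeegee_seat')
x,y,a=P['crevice']
arm.move_pose([x,y,.14],q_of(a)); st(arm)
snap(arm,'scene','g7',225,205,120,90,6)
arm.move_linear([x,y,.0755],rate=.15)
arm.move_gripper(.0,strength=50); st(arm,'gripped')
arm.move_linear([x,y,.18],rate=.15); st(arm,'up')
X,Y,A=P['crevice_seat']
arm.move_pose([X,Y,.18],q_of(A)); st(arm,'over')
snap(arm,'scene','g8',190,190,190,140,4)
E
```

```text
open t 17.18 tcp [ 0.6135 -0.1031  0.0949] F [-0.2  0.3  0.5] w 0.0598
 t 18.66 tcp [ 0.4267 -0.1044  0.1399] F [ 0.4  0.4 -0.3] w 0.06
gripped t 19.71 tcp [ 0.4266 -0.1045  0.0765] F [-1.5  0.1  8.6] w 0.0227
up t 20.56 tcp [ 0.4255 -0.104   0.1794] F [-0.3 -0.5 -2. ] w 0.0225
over t 21.57 tcp [ 0.614  -0.2767  0.1792] F [-0.1 -0.7 -2. ] w 0.0226
```

View pics/g7.png

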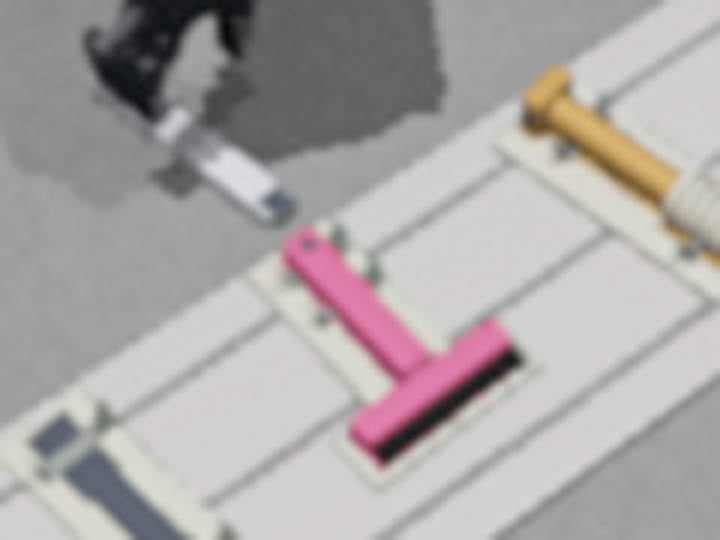

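View pics/g8.png

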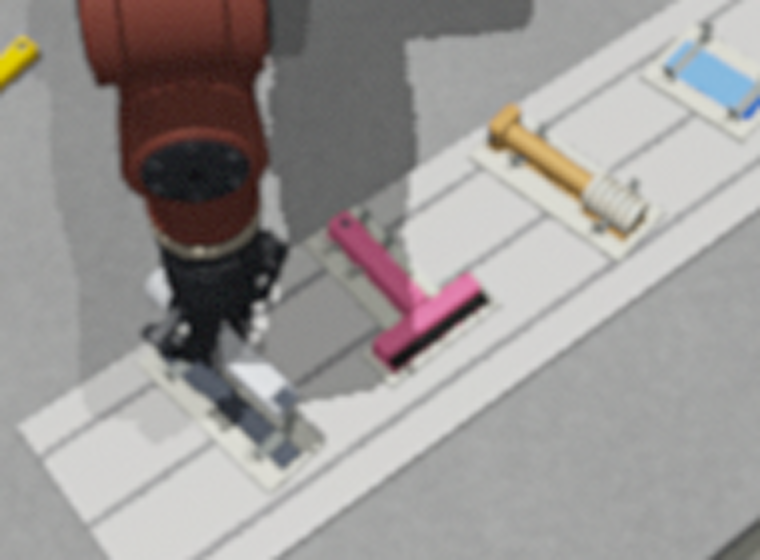

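The squeegee lies seated in its holder. The crevice tool is held over its own outline, so I'll lower it.

```bash
python3 - <<'E'
from station import arm
from h import *
P=json.load(open('poses.json'))
place(arm,'crevice_seat',.0945,P)
snap(arm,'scene','g9',195,240,120,90,6)
E
```

```text
pre t 22.13 tcp [ 0.6148 -0.2773  0.1252] F [ 0.9 -0.3 -0.6] w 0.0223
contact [-4.2  2.4  8.5]
down t 24.38 tcp [ 0.6149 -0.2777  0.0946] F [-3.3  2.   7.9] w 0.023
```

View pics/g9.png

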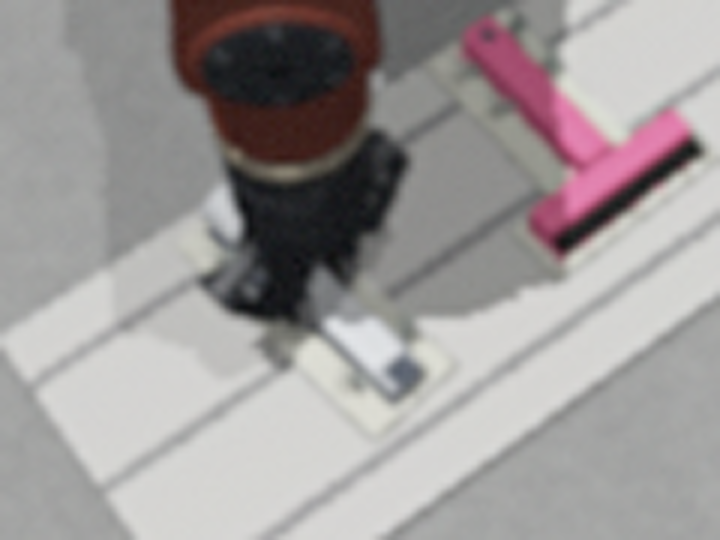

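The crevice tool is down at the expected height. I'll release it and pick the dispenser.

```bash
python3 - <<'E'
from station import arm
from h import *
P=json.load(open('poses.json'))
release(arm,P,'crevice_seat')
arm.move_gripper(.085)
x,y,a=P['dispenser']
arm.move_pose([x,y,.16],q_of(a)); st(arm)
snap(arm,'scene','g10',195,240,120,90,6)
arm.move_linear([x,y,.0775],rate=.15); st(arm)
arm.move_gripper(.0,strength=60); st(arm,'gripped')
arm.move_linear([x,y,.18],rate=.15); st(arm,'up')
X,Y,A=P['dispenser_seat']
arm.move_pose([X,Y,.18],q_of(A)); st(arm,'over')
snap(arm,'scene','g11',250,130,190,140,4)
E
```

```text
open t 24.88 tcp [ 0.6148 -0.2776  0.0934] F [-0.7 -0.2  0.3] w 0.06
 t 28.23 tcp [0.4268 0.3353 0.1601] F [0.4 0.1 0.5] w 0.0851
 t 28.98 tcp [0.4267 0.3358 0.078 ] F [0.4 0.3 0. ] w 0.0848
gripped t 29.43 tcp [0.4267 0.336  0.0785] F [-1.2 -0.6  6.8] w 0.0453
up t 30.27 tcp [0.4257 0.3354 0.1792] F [ 0.4 -0.6 -1.8] w 0.0457
over t 31.07 tcp [0.6161 0.2809 0.1786] F [-0.6  0.9 -2.2] w 0.0452
```

View pics/g10.png

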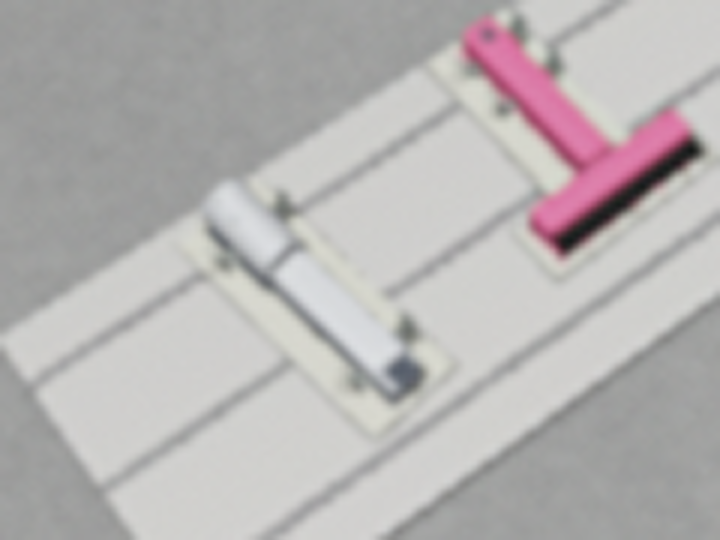

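View pics/g11.png

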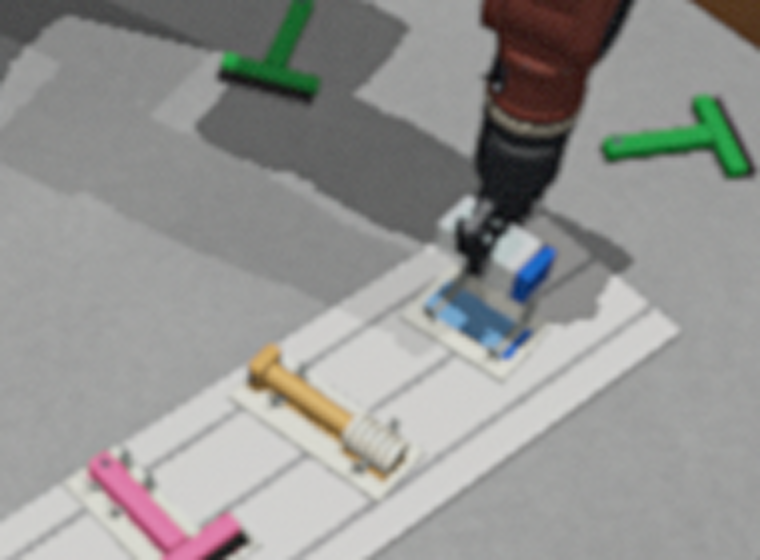

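The crevice tool is seated between its clips. The dispenser is held with its cap outward, so I'll place it and then clear the arm for a final look.

```bash
python3 - <<'E'
from station import arm
from h import *
P=json.load(open('poses.json'))
place(arm,'dispenser_seat',.0960,P)
release(arm,P,'dispenser_seat',.08)
arm.set_joints([-1.367,0.291,-0.153,1.127,0,1.431]); st(arm)
snap(arm,'scene','f1',190,160,230,180,3.4)
snap(arm,'top','f2',165,100,270,80,2.9)
c=arm.capture('top')['color'][:,:,::-1]; cv2.imwrite('pics/topf.png',c)
c=arm.capture('scene')['color'][:,:,::-1]; cv2.imwrite('pics/scenef.png',c)
snap(arm,'top','f3',195,115,100,65,8); snap(arm,'top','f4',305,115,100,65,8)
E
```

```text
pre t 31.63 tcp [0.6167 0.2815 0.1265] F [ 0.9 -0.5 -1.3] w 0.0452
contact [-5.2 -1.9 14.1]
down t 33.88 tcp [0.6173 0.281  0.0965] F [-4.3 -2.3 12.8] w 0.0456
open t 34.33 tcp [0.6171 0.281  0.0948] F [ 0.3  0.5 -0.8] w 0.0798
 t 38.14 tcp [ 0.1772 -0.4943  0.3038] F [-0.3  0.1 -0.9] w 0.08
```

View pics/f1.png

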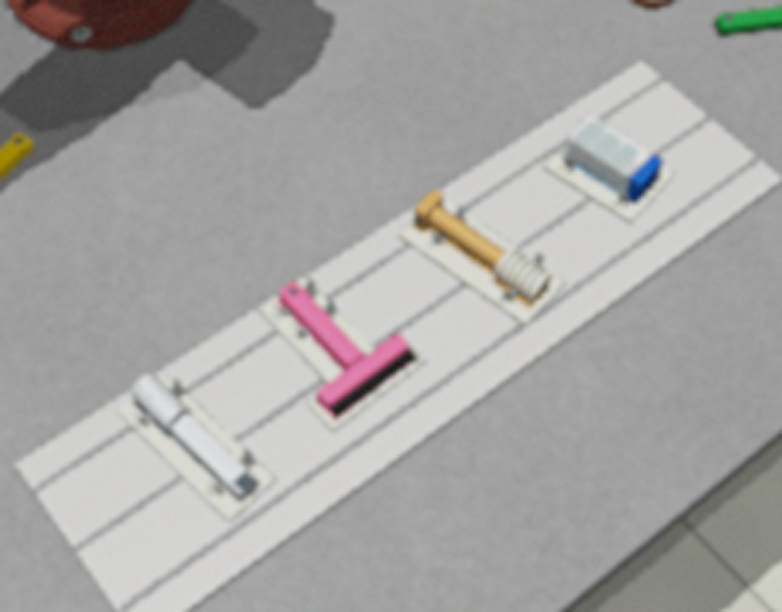

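View pics/f3.png

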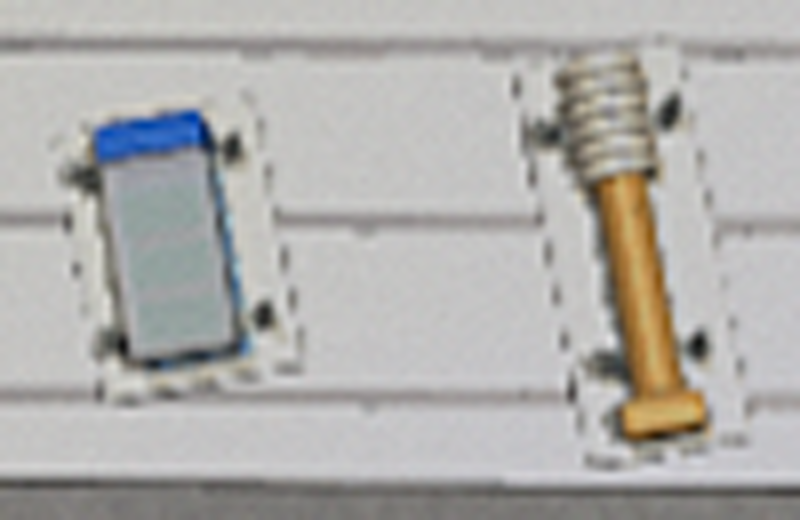

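View pics/f4.png

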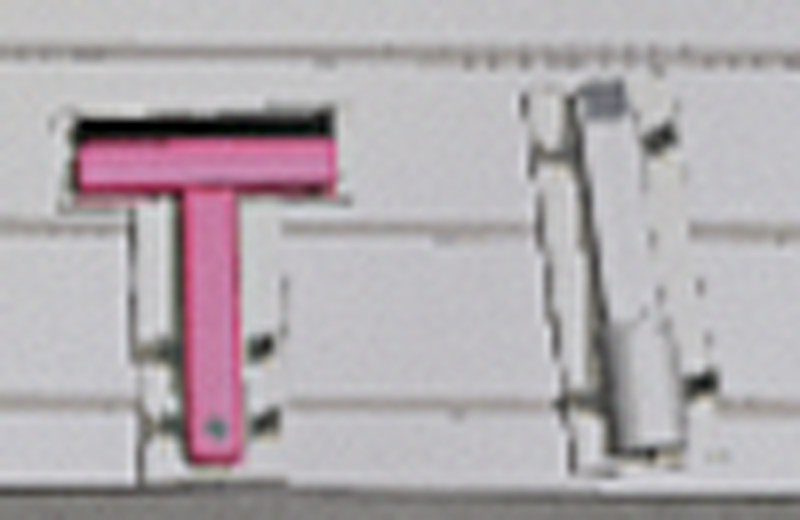

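View pics/topf.png

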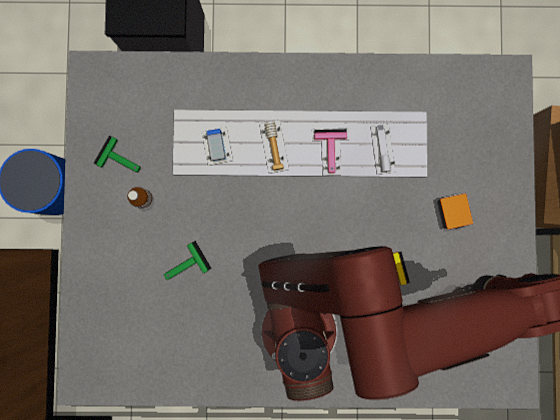

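All four look seated, and the latch box and bottle haven't moved. I'll put numbers on the fit before handing in.

```bash
python3 - <<'E'
from h import *
P=json.load(open('poses.json'))
D={'dispenser':([[50,23,56],[50,-23,56],[-50,-23,56],[-50,23,56]],[[206.9,131],[220.4,128.8],[225.4,158.4],[210.9,160]]),
'brush':([[80,0,48],[30,0,48],[-64,18,54],[-64,-18,54],[-80,-18,54],[-80,18,54]],[[270,122.1],[272.1,136.9],[272.6,165.6],[282.9,163.9],[283.4,168.1],[273.75,169.75]]),
'squeegee':([[62,55,30],[62,-55,30],[30,55,36],[30,-55,36],[-85,12,38],[-85,-12,38]],[[314.4,130],[346.6,129],[314.75,138.75],[346.9,138.5],[328.4,172.9],[335,172.9]]),
'crevice':([[75,12,36],[75,-12,36],[-80,15,33],[-80,-15,33]],[[377.1,125.5],[383.25,125],[381.25,171.5],[390.4,170.6]])}
for k,(L,uv) in D.items():
    p,r=fit(L,np.array(uv)-.5); s=P[k+'_seat']; d=p-s
    c,n=np.cos(s[2]),np.sin(s[2])
    print(k,'along %.1f across %.1f mm yaw %.3f rms %.2fpx'%(1e3*(c*d[0]+n*d[1]),1e3*(-n*d[0]+c*d[1]),d[2],np.sqrt((r**2).sum(1).mean())))
a=cv2.imread('pics/top0.png').astype(int);b=cv2.imread('pics/topf.png').astype(int)
for n,(x,y,w,h) in dict(box=(430,188,50,46),bottle=(120,180,38,34)).items(): print(n,abs(a-b)[y:y+h,x:x+w].max(2).mean(),abs(a-b)[y:y+h,x:x+w].max())
E
```

```text
dispenser along -1.0 across 0.3 mm yaw -0.034 rms 0.36px
brush along -1.6 across 0.5 mm yaw -0.002 rms 0.49px
squeegee along -0.6 across 1.5 mm yaw -0.012 rms 0.36px
crevice along 0.8 across 2.2 mm yaw -0.006 rms 0.37px
box 3.814782608695652 18
bottle 3.8823529411764706 19
```

```bash
python3 - <<'E'
from station import arm
arm.close_job(); print(arm.get_state()['time'])
E
```

```text
the job is handed in; nothing more can be done
the job is handed in; nothing more can be done
```

I put the brush, squeegee, crevice tool and dispenser into their matching holders, let go of each, moved the arm clear and handed the job in. The clock read about 38 s of the 112 s allowed at the last check; no verdict is reported.

My last check used the top camera, which is good to about 2 mm:

| Thing | Along outline (mm) | Across outline (mm) | Yaw (rad) |
|---|---|---|---|
| Brush | -1.6 | 0.5 | -0.002 |
| Squeegee | -0.6 | 1.5 | -0.012 |
| Crevice tool | 0.8 | 2.2 | -0.006 |
| Dispenser | -1.0 | 0.3 | -0.034 |

- **Height and tilt:** I did not measure these directly. Each thing met its plate within 1 mm of the expected height, and all four look flat and the right way round in both cameras.
- **Bystanders:** the image patches around the latch box and amber bottle show only noise between the first and last pictures. The look-alikes were never approached.
- **Forces:** the readings I printed stayed under 16 N. No check failed or disagreed with another.

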